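Feel the cup post into the drying rack's hidden hole

TASK

Set up the drying rack: lift the cup post out of its block in the blue tray, set its tip gently on the white strip near one end (outside where the hole can be), and slide it along the strip's middle until it drops into the hidden hole. Push it fully home so that its collar sits on the strip, and let go of it standing upright. Never press hard enough to dent the paint, and leave the cups, teapot and sugar bowl where they are.

Things in the scene. Friction and masses are not known exactly. Their poses are not given: they have to be found in the camera images.
- rack: cup-drying rack, fixed: green painted frame 310 mm long (its y axis), 100 mm wide (x), origin at the centre of its underside, z up. Down its middle, flush with two green side rails, runs a white strip. Green end blocks, 80 mm long, tops at 57 mm, close it at both ends. More than 40 N from the post dents its paint; 3 to 8 N is plenty to slide and seat the post
- strip_mid (a point): centre of the white strip's flat top (45 mm above the rack's underside), axes as the rack's: open 150 mm along y, 60 mm along x. One 14 mm blind hole for the post, 33 mm deep, has its centre on x = 0, at an unmeasured place between y = -40 and +40 mm, new each time. A flush white dust plug on a weak spring (under 0.6 N) hides it and sinks under the post's tip
- post_grip (a point): centre of the dark wooden head, 24 x 24 mm and 45 mm tall, of the cup post (about 0.1 kg); its sides lie along this point's x and y, z is up along the post. At the start the post stands upright in a loose 17 mm hole of a wooden block (60 x 60 mm, top 36 mm above the table), tip 25 mm down in it: lift it straight up
- post_tip (a point): centre of the post's lower end face, 92.5 mm below post_grip. Steel shaft 12 mm in diameter, tapering to 7 mm over the last 5 mm. A 22 mm wide collar has its underside 25 mm above the tip and meets the strip when the post is fully home
- post: the whole loose cup post, 115 mm tall; origin at its tip, z up along it
- tray: small blue plastic tray, fixed, 170 (x) x 210 mm (y), rim 22 mm high, origin at the centre of its underside; it carries the wooden block (centre at y = -50 mm) and one glass cup (at y = +55 mm)
- cup1_center (a point): centre (half-way up) of a clear tea glass upside down, 62 mm wide at the rim below, 50 mm at the top, 76 mm tall; leave alone; this one stands in the tray
- cup2_center (a point): centre (half-way up) of a clear tea glass upside down, 62 mm wide at the rim below, 50 mm at the top, 76 mm tall; leave alone
- cup3_center (a point): centre (half-way up) of a clear tea glass upside down, 62 mm wide at the rim below, 50 mm at the top, 76 mm tall; leave alone
- cup4_center (a point): centre (half-way up) of a clear tea glass upside down, 62 mm wide at the rim below, 50 mm at the top, 76 mm tall; leave alone
- teapot_center (a point): a stainless steel teapot's belly axis, 60 mm up; 130 mm wide, 137 mm tall, spout to its -y and handle to its +y; leave alone
- sugar_center (a point): a green ceramic sugar bowl's axis, 45 mm up; 96 mm wide, 100 mm tall; leave alone
There are look-alikes about, which are no part of the job. Leave any green, pink or yellow look-alike of the post alone.

How it is judged:
By the outcome, as a careful person would: the job done as asked, in the order asked, and still so for the second after the job is handed in, with the robot touching nothing.
It also fails if it takes over 58 s, if anything falls off the work surface, if the arm or the gripper's body presses on something with over 40 N, if the wrist force passes 120 N, or if a joint passes its speed limit or range.

ROBOT

A 7-joint arm with a two-finger parallel gripper is mounted at the origin on the work surface. World frame = base frame: x ahead of the robot, y to its left, z up, the work surface at z = 0. Lengths are in m, angles in rad, forces in N, time in s.
With the tool pointing down it reaches from about 0.425 to 0.925 m from the base axis. Payload 6.8 kg.
Tool frame: the origin (TCP) lies on the front face of the gripper's body, between the roots of the fingers; the fingertips stand 73 mm ahead of it and the grasp point (between the pads) lies 54 mm ahead of it (env.nose_length is the distance from the TCP to the fingertips, in m); z points along the fingers, y is the line along which they close (so a half turn about z gives the same grasp; the last joint's range is limited). The gripper opens to 85 mm and grips with 20 to 120 N. Pads are 22 mm wide; open, the fingers measure 114 mm over their backs; the gripper's body (76 mm by 85 mm) begins 54 mm behind the grasp point. The pads swing forward as they close: fully open they stand 13 mm farther back than shut.
Start: joints at [0.996, 0.477, 0.022, 1.555, -0.011, 1.109, -0.083], TCP at [0.304, -0.603, 0.304] pointing down, gripper open.
Joint ranges: [-2.96, 2.96], [-0.34, 2.1], [-1.41, 1.46], [0.24, 2.44], [-1.37, 4.51], [0.17, 1.92], [-2.96, 2.96]. Speed limits (rad/s): [2.39, 2.39, 3.14, 3.14, 3.14, 3.14, 3.14].

INTERFACE

Orientations are given as a unit quaternion [w, x, y, z].
In Python, from cell import env, kin, camera, calibration, job gives the robot as it stands. The module is installed in compiled form; this text tells all that it offers. Calls block until the motion is done:
- env.reach(position, orientation): joint-space move of the TCP to a pose.
- env.movel(position, velocity=0.15, rot=None, stop_force=None): straight line of the TCP; rot=None keeps the orientation; velocity is the mean speed in m/s. With stop_force (N) it stops when the force on the tool has changed by that much, and returns True; else False.
- env.goto_joints(angles): joint-space move.
- env.grip(opening, f_grip=None): finger opening in m; f_grip is the grip in N (None keeps the last); returns when the fingers have stopped.
- env.dwell(seconds).
- kin.inverse_kinematics(position, orientation): joint angles nearest the present ones, or None.
- env.get_state(): the state.
- camera(name): name is "side" or "top" or "wrist"; returns (picture, depth): 480x640x3 uint8, blue, green, red; 480x640 float32, m along the optical axis (not along the pixel's ray), 0 where there is no reading.
- calibration(name): a dict with "fx", "fy", "cx", "cy" (pixels), "k1" (the pictures are not rectified: a ray, as slopes to the right and down, at radius r is drawn at 1 + k1 r^2 times it, then the intrinsics apply), "rvec" (rotation vector, rad) and "tvec" (3), from world to camera coordinates, as OpenCV has them. Camera axes: x right, y down, z forward; pixel columns grow to the right and rows downward; lengths in m; the calibration is good to about 2 mm. A picture is of the moment at which its call begins: read the wrist's pose just before it. calibration takes no time and is no camera call; for the wrist camera it gives the pose at the moment of the call.
A pose or a line that the arm cannot do raises env.PlanningError and nothing moves.
- job.job_done(): hands the job in; it is judged then, once.
The state is a dict: "time": time; "qpos": joint angles; "joint_velocities": joint speeds; "joint_torque": joint torques, N m; "tcp_pos": TCP position; "orientation": TCP orientation; "force": force on the tool from outside, world axes, zero at the start; "torque": the same for the moment, N m; "opening": finger opening in m; "gripper_force": force on a finger pad.
Only numpy, scipy, OpenCV 4.12 (cv2) and the standard library are available. Lean on these libraries where they do the work, as an engineer would, in place of code of your own. Each camera call takes 0.05 s, during which the arm holds its last target. There are 200 camera calls.

## Working session

There is one attempt and no reset: what is moved stays moved. The work goes in short steps, each a Python script; the robot and the scene stay as the last script left them, time stands still between calls to the robot, and variables do not carry over. Pictures are saved under pics/ and viewed, at most 10 in all, crops included, and the job is handed in when it is done.

```bash
mkdir -p pics; cat > h.py <<'E'
import numpy as np, cv2
from cell import env, kin, camera, calibration, job
def ray(cal,uv):
    K=np.array([[cal['fx'],0,cal['cx']],[0,cal['fy'],cal['cy']],[0,0,1.]])
    uv=np.atleast_2d(np.array(uv,float)).reshape(-1,1,2)
    n=cv2.undistortPoints(uv,K,np.array([cal['k1'],0,0,0,0.])).reshape(-1,2)
    R=cv2.Rodrigues(np.array(cal['rvec'],float))[0]; t=np.array(cal['tvec'],float).ravel()
    return -R.T@t, np.c_[n,np.ones(len(n))]@R
def onplane(cal,uv,z):
    o,d=ray(cal,uv); s=(z-o[2])/d[:,2]; return o+d*s[:,None]
def depthpt(cal,uv,dep):
    o,d=ray(cal,uv); return o+d*np.atleast_1d(dep)[:,None]
E
python3 - <<'E'
from h import *
for n in ("top","side"):
    p,d=camera(n); cv2.imwrite(f"pics/{n}0.png",p); np.save(f"{n}0.npy",d)
    c=calibration(n); print(n,c, -cv2.Rodrigues(np.array(c['rvec']))[0].T@np.array(c['tvec']).ravel())
print(env.get_state()['orientation'],env.get_state()['time'])
E
```

```text
top {'fx': 511.2772149834366, 'fy': 511.2772149834366, 'cx': 325.34608644133317, 'cy': 235.76197437537203, 'k1': -0.004710953007732384, 'rvec': array([ 2.20602256, -2.16015925,  0.11093418]), 'tvec': array([-0.01939805,  0.61129634,  1.17308763])} [0.50640865 0.00906099 1.22215476]
side {'fx': 556.3352814509881, 'fy': 556.3352814509881, 'cx': 325.30747778051756, 'cy': 242.29157794199566, 'k1': -0.1591662240083647, 'rvec': array([ 2.3652685 , -0.50919714,  0.17814313]), 'tvec': array([-0.54926339,  0.23830351,  1.21727483])} [ 0.25515815 -0.80794968  1.05940949]
[-7.85959658e-04  9.72877408e-01  2.31319838e-01 -2.53478842e-04] 0.1
```

View pics/top0.png

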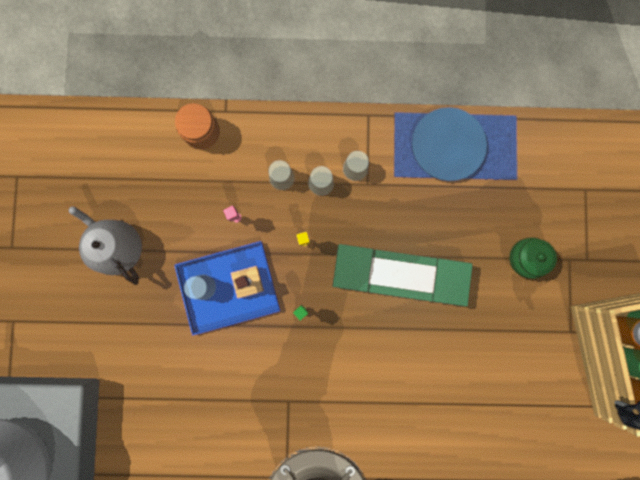

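View pics/side0.png

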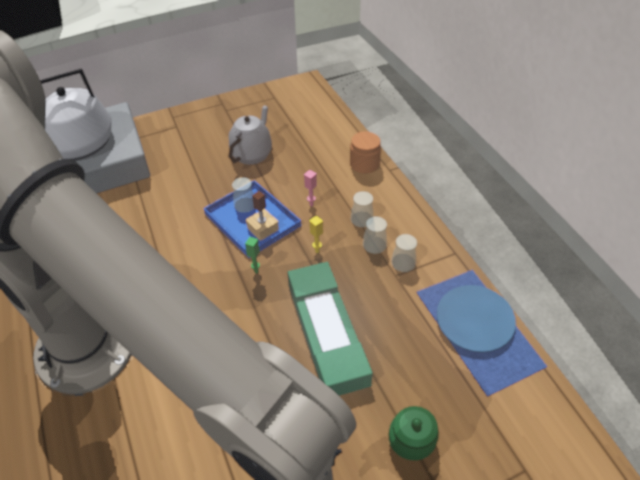

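The candidates for the post, as top-view pixels, are pink (232,214), yellow (303,239), green (301,313), and the dark wooden one in the block in the blue tray at (243,283), side view (260,200). Only the dark one fits the description. The strip is at (403,275). Next I'll measure these and confirm the post in a crop.

```bash
python3 - <<'E'
from h import *
c=calibration("top"); p=cv2.imread("pics/top0.png"); d=np.load("top0.npy")
hsv=cv2.cvtColor(p,cv2.COLOR_BGR2HSV)
def rect(m,box,z,name):
    x0,y0,x1,y1=box; mm=np.zeros_like(m); mm[y0:y1,x0:x1]=m[y0:y1,x0:x1]
    cs=cv2.findContours(mm,0,1)[0]; k=max(cs,key=cv2.contourArea)
    P=onplane(c,k.reshape(-1,2),z)
    r=cv2.minAreaRect((P[:,:2]*1000).astype(np.float32)); print(name,np.round(r[0],1),np.round(r[1],1),r[2],len(k)); return r
w=((hsv[...,1]<40)&(hsv[...,2]>170)).astype(np.uint8)*255
rect(w,(330,240,480,310),.045,"strip")
g=((hsv[...,0]>60)&(hsv[...,0]<95)&(hsv[...,1]>80)).astype(np.uint8)*255
rect(g|w,(325,240,480,310),.053,"rack")
b=((hsv[...,0]>100)&(hsv[...,0]<130)&(hsv[...,1]>120)).astype(np.uint8)*255
rect(b,(170,235,290,340),.022,"tray")
dk=((hsv[...,2]<85)&(hsv[...,0]<25)).astype(np.uint8)*255
rect(dk,(225,260,265,300),.126,"head")
bl=((hsv[...,0]<30)).astype(np.uint8)*255
rect(bl,(225,262,268,303),.036,"block")
# depth near head top & strip
print("depth z strip",depthpt(c,[403,275],d[275,403])[0])
v,u=np.mgrid[265:300,228:265]; Q=depthpt(c,np.c_[u.ravel(),v.ravel()],d[265:300,228:265].ravel())
k=Q[Q[:,2]>.115]; print("head by depth",k.mean(0),k.min(0),k.max(0),len(k))
s=cv2.imread("pics/side0.png")
a=cv2.resize(p[250:330,180:280],(400,320),interpolation=2); e=cv2.resize(s[175:255,200:300],(400,320),interpolation=2)
cv2.imwrite("pics/crop.png",np.hstack([a,e]))
E
```

```text
strip [ 523.7 -186.2] [146.7  62.4] 83.06124114990234 172
rack [ 523.6 -184.3] [307.7  96.6] 83.05328369140625 512
tray [485.9 220.3] [169.6 208.8] 16.871017456054688 305
head [509.8 163.2] [2.1 2.1] 1.1797494888305664 3
block [500.4 172.3] [60.7 62.1] 16.773412704467773 96
depth z strip [ 0.52322522 -0.18700623  0.04412521]
head by depth [0.50106218 0.17154772 0.13372917] [0.48719919 0.00906099 0.11569708] [0.51510296 0.18806772 1.22215476] 134
```

View pics/crop.png

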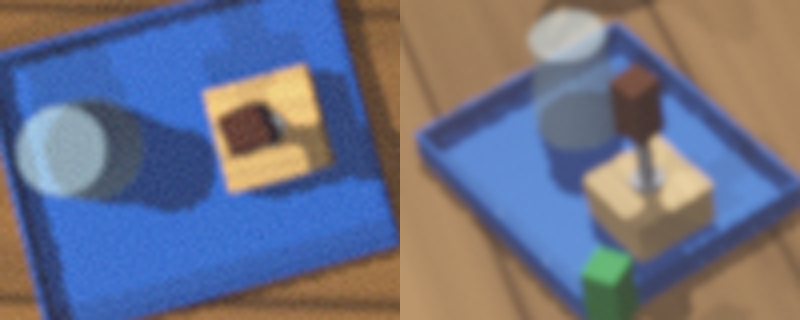

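The crop confirms it: the dark wooden head (245,128) sits on a steel shaft in the wooden block, next to the cup in the tray. I'll hover above it and look with the wrist camera.

```bash
cat >> h.py <<'E'
def q(deg):
    a=np.radians(deg)/2; return np.array([0,np.cos(a),np.sin(a),0])
def st(): 
    s=env.get_state(); print('t',round(s['time'],2),'tcp',np.round(s['tcp_pos'],4),'F',np.round(s['force'],2),'T',np.round(s['torque'],2),'op',round(s['opening'],4),'gf',np.round(s['gripper_force'],1)); return s
E
python3 - <<'E'
from h import *
env.reach([0.501,0.172,0.30],q(16.9)); s=st()
p,d=camera("wrist"); c=calibration("wrist"); cv2.imwrite("pics/w1.png",p); np.save("w1.npy",d)
np.save("w1c.npy",c,allow_pickle=True)
v,u=np.mgrid[0:480,0:640]; Q=depthpt(c,np.c_[u.ravel(),v.ravel()],d.ravel()).reshape(480,640,3)
m=((abs(Q[...,2]-.126)<.006)&(d>0)&(np.hypot(Q[...,0]-.501,Q[...,1]-.172)<.04)).astype(np.uint8)
k=max(cv2.findContours(m,0,1)[0],key=cv2.contourArea)
P=onplane(c,k.reshape(-1,2),.126)
print("head",cv2.minAreaRect((P[:,:2]*1000).astype(np.float32)),k.reshape(-1,2).mean(0), np.median(Q[m>0][:,2]))
E
```

```text
t 2.92 tcp [0.5014 0.1712 0.2999] F [-0.65  0.64 -0.34] T [-0.02 -0.04  0.02] op 0.0857 gf 0.0
head ((499.41064453125, 175.45066833496094), (24.9528751373291, 23.70043182373047), 24.6885929107666) [320.44067797 243.03389831] 0.12551673436741265
```

View pics/w1.png

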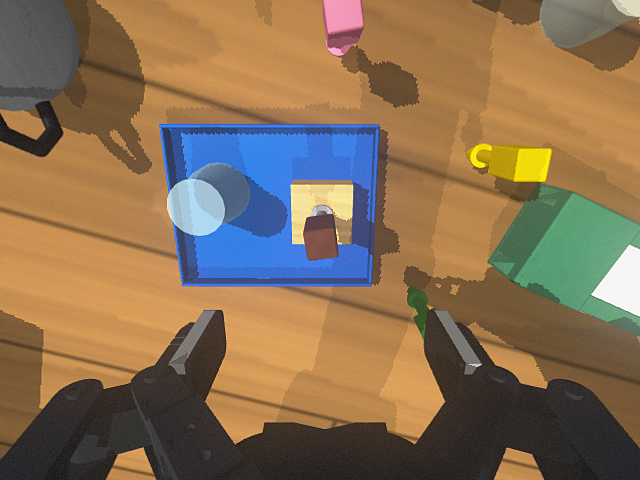

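The wrist view shows the head at (320,243), over the block at (322,212), with the cup at (197,207) clear of the fingers. I'll refine the pose by colour and then grasp.

```bash
python3 - <<'E'
from h import *
c=np.load("w1c.npy",allow_pickle=True).item(); p=cv2.imread("pics/w1.png"); d=np.load("w1.npy")
v,u=np.mgrid[0:480,0:640]; Q=depthpt(c,np.c_[u.ravel(),v.ravel()],d.ravel()).reshape(480,640,3)
def rc(m,z):
    k=max(cv2.findContours(m.astype(np.uint8),0,1)[0],key=cv2.contourArea)
    r=cv2.minAreaRect((onplane(c,k.reshape(-1,2),z)[:,:2]*1000).astype(np.float32)); print(np.round(r[0],1),np.round(r[1],1),round(r[2],1)); return r
near=np.hypot(Q[...,0]-.5,Q[...,1]-.173)<.05
b=rc(near&(Q[...,2]>.03),.036)
h=rc(near&(abs(Q[...,2]-.126)<.003),.126)
xy=(np.array(h[0])/1000+[.501,.1715])/2
psi=h[2] if h[2]<45 else h[2]-90
env.movel([*xy,.22],rot=q(psi),velocity=.25)
env.movel([*xy,.1575],velocity=.12,stop_force=10); st()
env.grip(0.0,60); st()
env.movel([*xy,.1575+.12],velocity=.15); st()
for n in ("side","top"):
    P,D=camera(n); cv2.imwrite(f"pics/{n}1.png",P)
p,D=camera("wrist"); cv2.imwrite("pics/w2.png",p)
E
```

```text
[278.2 106.5] [249.6 445. ] 16.8
[499.  175.3] [24.  23.7] 24.6
t 4.1 tcp [0.5005 0.1738 0.1583] F [ 0.41 -0.1  -0.6 ] T [ 0.03  0.03 -0.03] op 0.0856 gf 0.0
t 4.68 tcp [0.5002 0.1734 0.1578] F [ 0.3  -1.16  4.32] T [-0.29  0.07 -0.01] op 0.0234 gf 58.5
t 5.63 tcp [0.4995 0.173  0.2765] F [-0.14  0.54 -1.36] T [ 0.01 -0.   -0.05] op 0.0232 gf 58.7
```

View pics/w2.png

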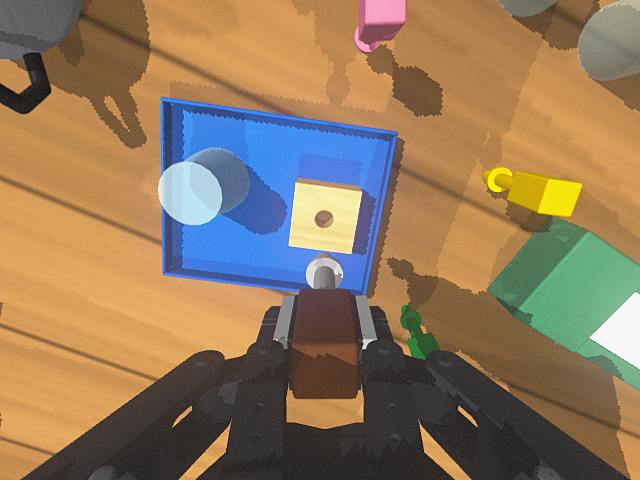

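The post is out of its block: shaft and collar at (324,270), empty hole at (324,218). Next I'll carry it to the strip's +y end and check where the tip is.

```bash
cat >> h.py <<'E'
YAW=-6.94; C=np.array([.5236,-.1855]); ax=np.array([.1208,.9927]); px=np.array([.9927,-.1208])
def S(y,x=0.): return C+ax*y+px*x
E
python3 - <<'E'
from h import *
xy=S(.057)
env.movel([.4995,.173,.30],velocity=.2)
env.movel([*xy,.30],rot=q(YAW),velocity=.2)
env.movel([*xy,.2165],velocity=.15); env.dwell(.2); s=st()
p,d=camera("wrist"); c=calibration("wrist"); cv2.imwrite("pics/w3.png",p); np.save("w3.npy",d); np.save("w3c.npy",c,allow_pickle=True)
P,D=camera("side"); cv2.imwrite("pics/side3.png",P)
v,u=np.mgrid[0:480,0:640]; Q=depthpt(c,np.c_[u.ravel(),v.ravel()],d.ravel()).reshape(480,640,3)
from scipy.spatial.transform import Rotation as R
w=s['orientation']; Rt=R.from_quat([*w[1:],w[0]]).as_matrix(); T=(Q-s['tcp_pos'])@Rt
for z0,z1 in((.08,.086),(.088,.094),(.096,.102),(.104,.110),(.112,.116),(.1165,.12)):
    m=(T[...,2]>z0)&(T[...,2]<z1)&(np.hypot(T[...,0],T[...,1])<.03)&(d>0)
    k=T[m]; print(z0,len(k),np.round(k.mean(0),4) if len(k) else '',np.round(np.c_[k.min(0),k.max(0)][:2].ravel(),4) if len(k) else '')
hsv=cv2.cvtColor(p,cv2.COLOR_BGR2HSV)
m=((hsv[...,1]<40)&(hsv[...,2]>170)&(abs(Q[...,2]-.045)<.008)).astype(np.uint8)
k=max(cv2.findContours(m,0,1)[0],key=cv2.contourArea); B=onplane(c,k.reshape(-1,2),.045)[:,:2]-C
r=np.c_[B@px,B@ax]*1000; print('strip in rack frame x',np.percentile(r[:,0],[1,5,95,99]),'y',r[:,1].min(),r[:,1].max())
cv2.imwrite("pics/c3.png",np.hstack([cv2.resize(p,(480,360)),cv2.resize(P[240:400,250:390],(315,360),interpolation=2)]))
E
```

```text
t 8.62 tcp [ 0.5311 -0.129   0.2176] F [-0.69  0.09 -1.1 ] T [-0.   -0.    0.04] op 0.0234 gf 58.9
0.08 0  
0.088 69 [ 0.0035 -0.0016  0.0916] [ 0.0014  0.0045 -0.0063  0.003 ]
0.096 103 [ 0.0027 -0.0017  0.0991] [-0.0021  0.0042 -0.0076  0.0042]
0.104 86 [ 0.0026 -0.0018  0.107 ] [-0.0011  0.0043 -0.0073  0.0039]
0.112 56 [ 0.0025 -0.0015  0.1141] [-0.0013  0.0042 -0.0075  0.0041]
0.1165 580 [ 0.0013 -0.0018  0.1183] [-0.0103  0.0092 -0.0123  0.0089]
strip in rack frame x [-32.11923661 -32.10813292  27.78836287  28.24228356] y -72.91595371503497 76.90367710119854
```

View pics/c3.png

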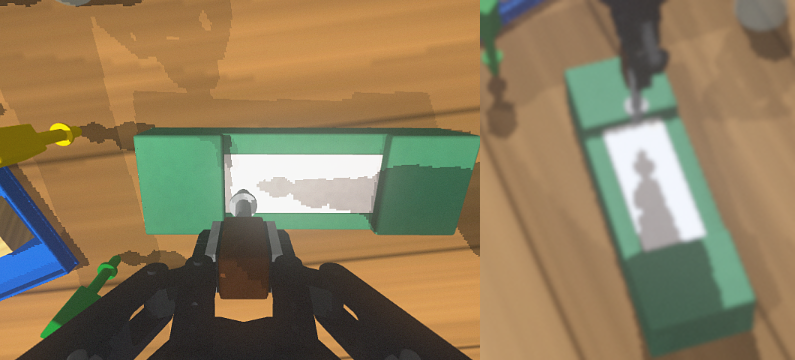

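The wrist view shows the post over the strip's +y end at about (243,205), with its shaft upright. The strip's midline lies about 1.5 mm toward -x from the post, so I'll shift by that much, touch down gently and slide.

```bash
cat > slide.py <<'E'
from h import *
import sys
X=-.0015
env.movel([*S(.057,X),.2165],velocity=.1); env.dwell(.2); s0=st(); f0=np.array(s0['force'])
hit=env.movel([*S(.057,X),.180],velocity=.012,stop_force=3); s=st(); print('hit',hit)
env.dwell(.2); s=st(); z0=s['tcp_pos'][2]; print('fz rel',s['force'][2]-f0[2])
# stiffness probe: 
zc=z0-.0003
env.movel([*S(.057,X),zc],velocity=.005); env.dwell(.1); s=st(); print('fz',s['force'][2]-f0[2])
np.save('slide.npy',np.r_[f0,z0,zc])
E
python3 slide.py
```

```text
t 9.18 tcp [ 0.529  -0.1287  0.2165] F [-0.08 -1.02 -1.53] T [-0.02 -0.   -0.05] op 0.0233 gf 58.9
t 11.09 tcp [ 0.5291 -0.1287  0.1918] F [-0.51  0.24  5.95] T [0.05 0.14 0.05] op 0.0238 gf 59.9
hit True
t 11.29 tcp [ 0.529  -0.1287  0.1917] F [-0.48 -0.25  5.44] T [ 0.09  0.18 -0.02] op 0.0234 gf 59.9
fz rel 6.966509470709403
t 11.72 tcp [ 0.5292 -0.1288  0.1917] F [-0.18  0.03  5.61] T [-0.03  0.19  0.03] op 0.0231 gf 59.5
fz 7.139841983731638
```

```bash
cat > slide2.py <<'E'
from h import *
a=np.load('slide.npy'); f0=a[:3]; z0=a[3]; zc=a[4]; X=-.0015; y=.057
while y>-.055:
    y-=.006
    hit=env.movel([*S(y,X),zc],velocity=.025,stop_force=5)
    s=env.get_state(); F=np.array(s['force'])-f0; t=s['tcp_pos']; ya=(np.array(t[:2])-C)@ax
    print(round(s['time'],2),'y',round(y*1e3,1),round(ya*1e3,1),'z',round((t[2]-z0)*1e3,2),'zc',round((zc-z0)*1e3,2),'F',np.round(F,1),hit)
    if F[2]>15: break
    if F[2]<2 or hit: 
        env.dwell(.1); F=np.array(env.get_state()['force'])-f0
        h2=env.movel([*S(ya,X),z0-.004],velocity=.015,stop_force=4)
        s=st(); print('probe',h2,'drop mm',(s['tcp_pos'][2]-z0)*1e3)
        if s['tcp_pos'][2]<z0-.0015: break
        zc=s['tcp_pos'][2]; y=ya
    elif F[2]<4: zc-=.0002
    elif F[2]>7.5: zc+=.0002
E
python3 slide2.py
```

```text
12.11 y 51.0 51.2 z 0.01 zc -0.3 F [-0.1  3.5  7.4] False
12.5 y 45.0 44.8 z 0.0 zc -0.3 F [-0.1  2.5  6.7] False
12.89 y 39.0 38.7 z -0.02 zc -0.3 F [0.2 2.4 6.8] False
13.28 y 33.0 32.7 z -0.02 zc -0.3 F [-0.4  2.2  7.9] False
13.68 y 27.0 26.3 z -0.02 zc -0.1 F [0.7 1.8 5.5] False
14.07 y 21.0 19.9 z -0.84 zc -0.1 F [1.5 1.1 0.7] False
t 14.58 tcp [ 0.5248 -0.166   0.1878] F [ 1.77 -2.18 -0.71] T [-0.71 -0.42 -0.04] op 0.0236 gf 59.0
probe False drop mm -3.9774498005196444
```

It dropped into the hole at y ≈ 20 mm. I'll press it down in small steps and ease off the lateral force as it goes.

```bash
cat > ins.py <<'E'
from h import *
a=np.load('slide.npy'); f0=a[:3]; z0=a[3]
s=st(); xy=np.array(s['tcp_pos'][:2]); z=s['tcp_pos'][2]
for i in range(24):
    s=env.get_state(); F=np.array(s['force'])-f0
    if abs(F[:2]).max()>1.0: xy+=np.clip(F[:2]*.00015,-.0006,.0006)
    z=max(s['tcp_pos'][2]-.003,z0-.0262)
    hit=env.movel([*xy,z],velocity=.012,stop_force=6)
    s=env.get_state(); F=np.array(s['force'])-f0; t=s['tcp_pos']; dz=(t[2]-z0)*1e3
    print(round(s['time'],2),'dz',round(dz,2),'xy',np.round(((t[:2]-C)@px*1e3,(t[:2]-C)@ax*1e3),2),'F',np.round(F,1),'T',np.round(s['torque'],2),hit)
    if F[2]>14 or np.abs(F[:2]).max()>10 or (dz<-24.3 and F[2]>3.5) or s['time']>30: break
E
python3 ins.py
```

```text
t 14.58 tcp [ 0.5248 -0.166   0.1878] F [ 1.77 -2.18 -0.71] T [-0.71 -0.42 -0.04] op 0.0236 gf 59.0
14.99 dz -7.09 xy [-0.78 18.88] F [ 2.  -3.5  1.5] T [-1.23 -0.55  0.  ] False
15.41 dz -10.28 xy [-0.61 18.77] F [ 2.2 -2.5  0.5] T [-1.17 -0.52  0.01] False
15.82 dz -13.56 xy [-0.38 18.67] F [ 1.5 -2.  -1.1] T [-0.81 -0.4   0.04] False
16.25 dz -16.89 xy [-0.25 18.54] F [ 1.   0.4 -0.4] T [-0.47 -0.16 -0.03] False
16.68 dz -20.1 xy [ 0.   18.53] F [-0.4 -0.  -0.4] T [-0.19  0.05 -0.  ] False
17.09 dz -23.21 xy [ 0.16 18.5 ] F [0.5 2.  1.2] T [0.04 0.04 0.03] False
17.35 dz -24.88 xy [ 0.42 18.56] F [-0.4  1.4  6.6] T [-0.06  0.22 -0.01] True
```

It's seated at 24.9 mm with 6.6 N. I'll release, retreat and check.

```bash
python3 - <<'E'
from h import *
env.dwell(.2); s=st(); env.grip(.085); st()
t=s['tcp_pos']; env.movel([t[0],t[1],.30],velocity=.15); env.dwell(.3); s=st()
p,d=camera("wrist"); c=calibration("wrist")
P,D=camera("side")
v,u=np.mgrid[0:480,0:640]; Q=depthpt(c,np.c_[u.ravel(),v.ravel()],d.ravel()).reshape(480,640,3)
m=(np.hypot(Q[...,0]-t[0],Q[...,1]-t[1])<.03)&(d>0)
print('head top z',np.median(Q[m&(Q[...,2]>.128)][:,2]),'expected .135')
cv2.imwrite("pics/end.png",np.hstack([cv2.resize(p,(480,360)),cv2.resize(P[240:400,250:390],(315,360),interpolation=2)]))
E
```

```text
t 17.55 tcp [ 0.5262 -0.1672  0.1668] F [-1.2   0.29  5.46] T [-0.03  0.16  0.  ] op 0.0236 gf 59.8
t 18.18 tcp [ 0.5255 -0.1672  0.166 ] F [-0.05 -0.28  0.14] T [ 0.01 -0.01 -0.06] op 0.085 gf 0.0
t 19.52 tcp [ 0.526  -0.1671  0.2994] F [ 0.37 -0.23 -0.97] T [ 0.03  0.   -0.03] op 0.085 gf 0.0
head top z 0.31008782624958536 expected .135
```

View pics/end.png

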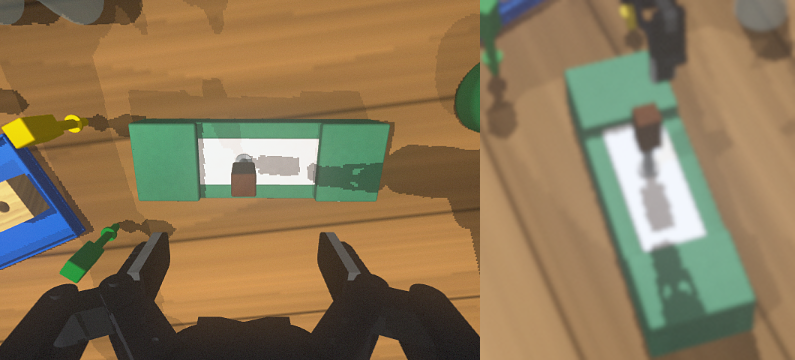

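The post stands upright in the strip: head at (243,180), collar on the white. The gripper is clear of it. The height reading of 0.310 came from gripper pixels, so I rely on the 24.9 mm of travel and the seating force instead.

```bash
python3 -c "
from h import *
print(job.job_done())"
```

```text
the job is handed in; nothing more can be done
None
```

The job is handed in: the cup post stands upright in the hidden hole (y ≈ +19 mm), seated to 24.9 mm of its 25 mm depth with its collar on the strip, contact forces stayed around 8 N or below, it took about 20 s, and the arm kept clear of the cups, teapot and sugar bowl.

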